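# Unstick the dust-port plug and shut the gate

## Robot

A 6-joint arm with a two-finger parallel gripper is mounted at the origin on the work surface. World frame = base frame: x ahead of the robot, y to its left, z up, the work surface at z = 0. Lengths are in m, angles in degrees, forces in N, time in s.
With the tool pointing down it reaches from about 0.25 to 0.725 m from the base axis. Payload 9.7 kg.
Tool frame: the origin (TCP) lies midway between the tips of the shut fingers; the grasp point (between the pads) lies 19 mm behind it (bot.pinch_z is the distance from the TCP to the grasp point, in m); z points along the fingers, x is the direction in which the jaws open and shut, and the axes are right-handed (so a half turn about z gives the same grasp; the last joint's range is limited). The gripper opens to 85 mm and grips with 20 to 120 N. Pads are 22 mm wide; open, the fingers measure 114 mm over their backs; the gripper's body (76 mm by 85 mm) begins 54 mm behind the grasp point. The pads swing forward as they close: fully open they stand 13 mm farther back than shut.
Start: joints at [-69.844, 4.979, 10.078, 95.1, 0, 90], TCP at [0.19, -0.516, 0.231] pointing down, gripper open.
Joint ranges: [-179.16, 179.16], [-48.56, 103.87], [-65.8, 70.77], [-126.05, 130.52], [-82.76, 87.17], [-180, 180]. Speed limits (degrees/s): [127.2, 127.2, 147.25, 180, 180, 180].

## Interface

Orientations are given as [roll, pitch, yaw] about the fixed x, y, z axes, in that order (R = Rz(yaw) Ry(pitch) Rx(roll)).
In Python, from workcell import bot gives the robot as it stands. The module is installed in compiled form; this text tells all that it offers.
- The arm moves only by the shell command python3 -m pendant 'ROWS' [FORCE]. ROWS is JSON, a list of rows, each a list of 7 numbers: the shift along the tool's x, y, z scaled (see below), then the turn, a rotation vector about the tool's x, y, z scaled (see below), then the closure, from 0 (fully open) to 1 (shut). In form: [[tx, ty, tz, wx, wy, wz, jaw], ...]. A call has 1 to 12 rows; each row shifts and turns the pose as measured when the row begins, along the tool's axes as they then stand; what a row does not reach is not made up. The controller multiplies each number of a shift by 0.25 m and each number of a turn by pi rad. A row lasts 1/10 s, in which the tool goes at most 50 mm and 8.59 degrees, less where a joint would pass 70% of its speed; a pose out of reach is approached as far as the arm can. A call with a number of a shift or a turn outside -1 to 1 is refused whole. A call with a gripper value outside its range is refused whole. The fingers move at their own pace and stop on an object; FORCE is the grip in N (left out, the last holds). Time passes only in rows, so rows that do not move let the fingers close. It gives the time, the measured TCP pose, the force and the opening at its end, in the units of the state.
- bot.get_obs(): the state, without advancing time (a new reading comes with each control period).
- bot.camera(name): name is "scene" or "top" or "wrist"; returns the picture (480x640x3 uint8, red, green, blue); there is no depth.
- bot.calibration(name): a dict with "intrinsics" (3x3 intrinsics, pixels), "xyz" and "attitude" of the camera in the world. Camera axes: x right, y up, looking along -z (the intrinsics and any distortion apply to the point x, -y, -z); pixel columns grow to the right and rows downward; lengths in m; the calibration is good to about 2 mm. A picture is of the moment at which its call begins: read the wrist's pose just before it. calibration takes no time and is no camera call; for the wrist camera it gives the pose at the moment of the call.
- bot.job_done(): hands the job in, once; it reports no verdict.
The state is a dict: "time": time; "q": joint angles; "qd": joint speeds; "joint_efforts": joint torques, N m; "ee_pos": TCP position; "tcp_rot": TCP orientation; "wrist_force": force on the tool from outside, world axes, zero at the start; "torque": the same for the moment, N m; "opening": finger opening in m.
Only numpy, scipy, OpenCV 4.12 (cv2) and the standard library are available. Lean on these libraries where they do the work, as an engineer would, in place of code of your own. Each camera call takes 0.05 s, during which the arm holds its last target.

## Task

The wooden plug is jammed friction-tight in the dust gate, and the gate only rests between pins on its board: work the plug out by twisting its bar to and fro while pulling gently, without lifting the gate off it. Stand the plug upright in the empty wooden tray, and push the steel blade fully home so that the gate closes the port. Do not knock the other things on the bench about.

Things in the scene. Friction and masses are not known exactly. Their poses are not given: they have to be found in the camera images.
- plug_mid (a point): Centre of the dark wooden plug (108 mm tall, 200 to 310 g), on its axis, 54 mm above its flat foot (28 mm across); z is its axis, up. From the foot up: nose 34 mm across, 30 mm long; gripping shank 40 mm across, 22 mm long; flange 58 mm across, 8 mm thick, which sits on the gate at the start; short neck; bar. No thread. It is loose after rising about 18 mm; its foot clears the gate's top after 52 mm.
- bar (a point): Centre of the plug's bar, 85 mm above its foot: 90 mm long (along x), 20 mm thick (along y), 46 mm high. Sprung pads grip the shank: a straight pull needs 30 to 48 N, a twist alone some 0.6 to 1 N m either way. While it turns, the pull needed is far less: rising about 3 mm per 0.9 rad of twist (rise and turn together, to and fro) takes under about 8 N.
- mouth (a point): Centre of the port's mouth, on the flat top of the grey metal gate housing (120 x 120 mm, top 72 mm above the table). z up; x points from the port along the blade towards its outer end. The housing stands between four 16 mm high pins on a 150 x 150 mm board and cannot turn or shift sideways.
- housing (a joint): How far the gate housing has been lifted off its board, m: 0 seated, 0.03 at the stop. Only its weight (about 1.3 kg with blade and pads, 12 N) holds it down.
- blade (a joint): How far the steel blade has been pushed in, m: 0 fully out (port open), 0.07 fully home (port closed). Sliding friction about 3 N; it stays where it is left. It cannot close while the plug's nose is in the port.
- tab (a point): Middle of the outer face of the upright steel tab at the blade's outer end, 59 mm above the table. The tab is 70 mm wide (along this point's y), 6 mm thick and its top edge is 76 mm above the table. Its x points outward along the blade; push it along -x, towards the port. When the blade is home this point is 74 mm from the port's axis.
- tray: Open wooden tray, 160 x 160 mm outside, 5 mm walls, 30 mm high, floor 5 mm thick; origin at the centre of its underside, z up. Empty.
- glue: Bystander: white glue bottle, 60 mm across, 170 mm tall.
- offcut: Bystander: loose wood offcut, 70 x 35 x 22 mm.
- strip: Bystander: loose flat wood strip, 150 x 22 x 12 mm.
- mallet: Bystander: hammer lying down.
- driver: Bystander: screwdriver lying down.
- vessel: Bystander: turned wooden vessel, 90 mm across, 95 mm tall.
- tape: Bystander: round yellow tape measure, 64 mm across, 30 mm high.
Not all that is in view belongs to the job. Of the things shaped like the part that bears plug_mid, the dark wooden one is meant.

How it is judged:
By the outcome, as a careful person would: the job done as asked, in the order asked, and still so for the second after the job is handed in, with the robot touching nothing.
It also fails if it takes over 72 s, if anything falls off the work surface, if the arm or the gripper's body presses on something with over 40 N, if the wrist force passes 120 N, or if a joint passes its speed limit or range.

## Working session

There is one attempt and no reset: what is moved stays moved. The work goes in short steps, Python scripts to look and compute and a shell command to move; the robot and the scene stay as the last step left them, time stands still between calls to the robot, and variables do not carry over. Pictures are saved under pics/ and viewed, and the job is handed in when it is done.

```bash
mkdir -p pics; python3 - <<'E'
from workcell import bot
import cv2
o=bot.get_obs(); print({k:o[k] for k in ('time','q','ee_pos','tcp_rot','wrist_force','opening')}, bot.pinch_z)
for n in ('scene','top','wrist'):
    print(n,bot.calibration(n))
    cv2.imwrite(f'pics/{n}0.png',cv2.cvtColor(bot.camera(n),cv2.COLOR_RGB2BGR))
E
```

```text
{'time': 0.0, 'q': array([-6.98434396e+01,  5.01344798e+00,  1.00321960e+01,  9.51005867e+01,
        7.83866652e-04,  9.00010696e+01]), 'ee_pos': array([ 0.18944084, -0.5160809 ,  0.23054033]), 'tcp_rot': array([-1.79999218e+02,  8.18386088e-02, -6.98445092e+01]), 'wrist_force': array([ 0.82527381, -0.33306222,  0.36623747]), 'opening': 0.08547454250829434} 0.0187
scene {'intrinsics': array([[528.76908484,   0.        , 319.54942869],
       [  0.        , 528.76908484, 238.91565909],
       [  0.        ,   0.        ,   1.        ]]), 'xyz': array([1.4449926 , 0.41289124, 0.74093734]), 'attitude': array([ 56.8884985 ,  -0.76161993, 114.77306168])}
top {'intrinsics': array([[596.68638051,   0.        , 316.26931884],
       [  0.        , 596.68638051, 247.6954382 ],
       [  0.        ,   0.        ,   1.        ]]), 'xyz': array([0.34052791, 0.02040517, 1.44334586]), 'attitude': array([  9.14574489,  -0.37409987, -89.61348198])}
wrist {'intrinsics': array([[381.20009956,   0.        , 314.81648234],
       [  0.        , 381.20009956, 238.06980866],
       [  0.        ,   0.        ,   1.        ]]), 'xyz': array([ 0.26347413, -0.48943342,  0.37172025]), 'attitude': array([-1.77087007e+01,  2.61812959e-02, -6.98212225e+01])}
```

View pics/scene0.png

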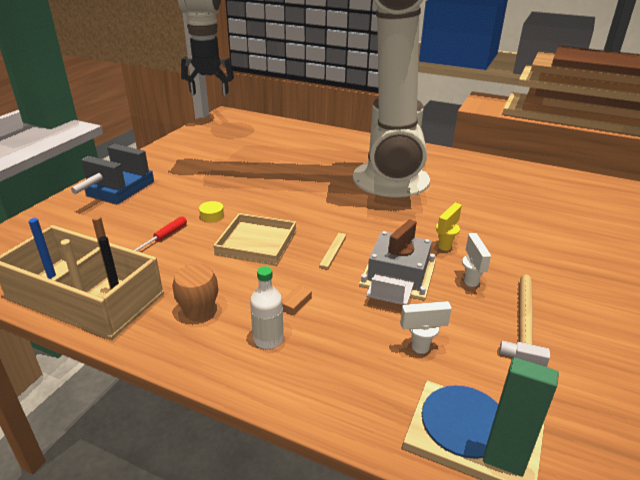

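View pics/top0.png

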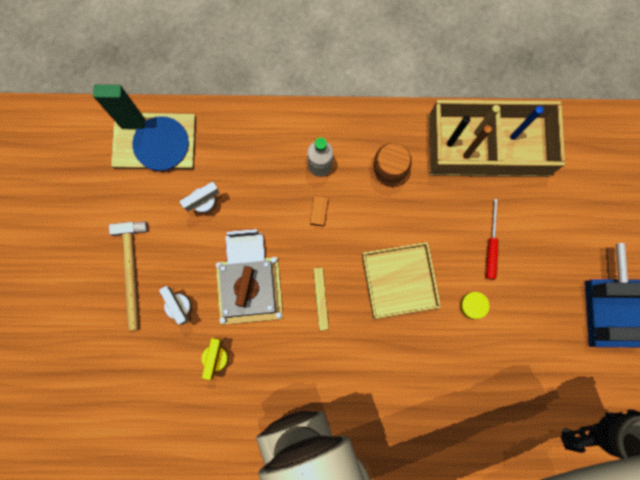

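View pics/wrist0.png

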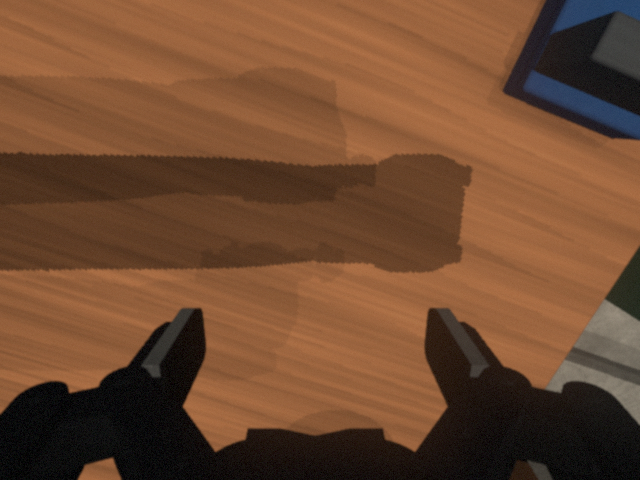

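Candidates for the plug, in top pixels: dark bar in the grey gate (245,287), white ones (203,200) and (176,305), and a yellow one (214,358). The brown vessel (393,163) is a different shape. I choose the dark one in the gate and check it in a close crop.

```bash
cat > h.py <<'E'
import numpy as np, cv2
from scipy.spatial.transform import Rotation as R
from workcell import bot
def cal(n):
    c=bot.calibration(n); return c['intrinsics'],np.array(c['xyz']),R.from_euler('xyz',c['attitude'],degrees=True).as_matrix()
def ray(c,u,v):
    K,p,A=c; d=np.array([(u-K[0,2])/K[0,0],-(v-K[1,2])/K[1,1],-1.]); return p,A@d
def onz(c,u,v,z):
    p,d=ray(c,u,v); return p+d*(z-p[2])/d[2]
def proj(c,X):
    K,p,A=c; X=np.atleast_2d(X); q=(X-p)@A; return np.c_[K[0,0]*q[:,0]/-q[:,2]+K[0,2], K[1,1]*q[:,1]/q[:,2]+K[1,2]]
def save(img,name): cv2.imwrite('pics/'+name,cv2.cvtColor(img,cv2.COLOR_RGB2BGR))
def crop(img,u0,v0,w,h,s,name): save(cv2.resize(img[v0:v0+h,u0:u0+w],None,fx=s,fy=s,interpolation=cv2.INTER_CUBIC),name)
E
python3 - <<'E'
import cv2
t=cv2.imread('pics/top0.png'); s=cv2.imread('pics/scene0.png')
f=lambda i,u,v,w,h,k,n: cv2.imwrite(n,cv2.resize(i[v:v+h,u:u+w],None,fx=k,fy=k,interpolation=cv2.INTER_CUBIC))
f(t,200,220,100,110,5,'pics/ct.png'); f(s,350,205,110,110,5,'pics/cs.png'); f(t,350,230,110,100,5,'pics/ctray.png')
E
```

```text
(no output)
```

View pics/ct.png

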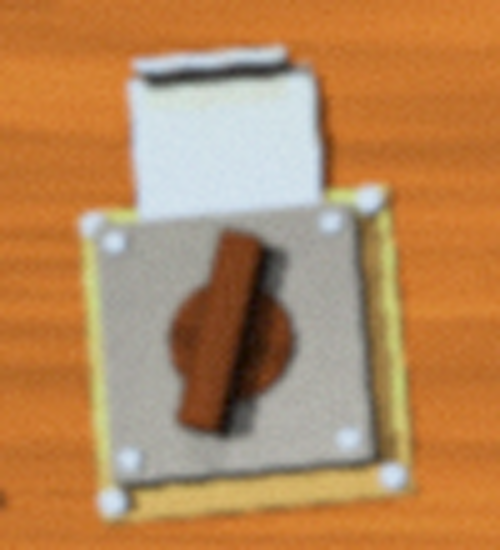

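View pics/cs.png

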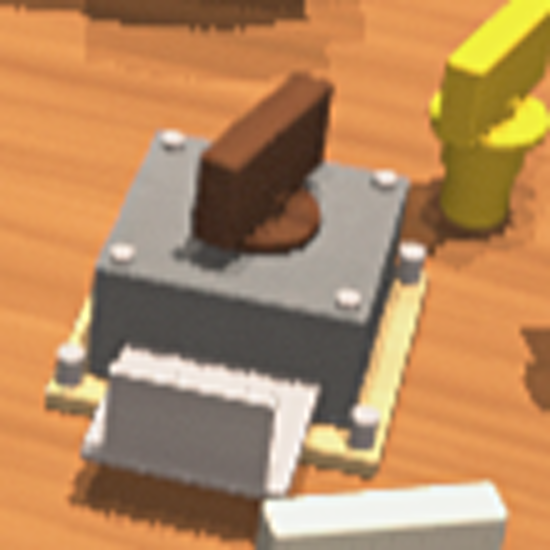

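View pics/ctray.png

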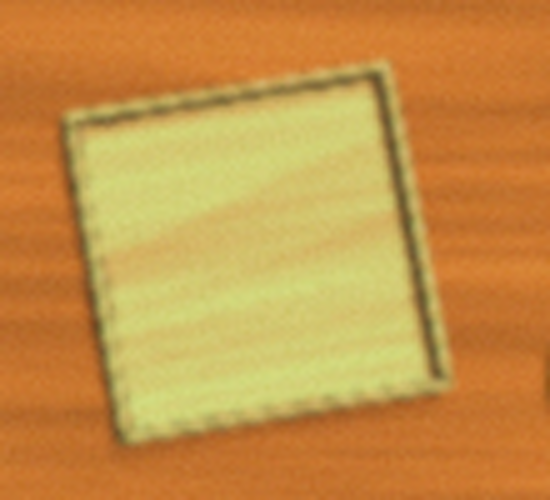

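The crops confirm that the dark-wood plug sits in the grey gate. The tab is towards +x (up in the top view), and the tray centre is at about (401,280). Now I measure.

```bash
python3 - <<'E'
from h import *
c=cal('top')
def pts(L,u0,v0,z): return np.array([onz(c,u0+(x+.5)/5-.5,v0+(y+.5)/5-.5,z) for x,y in L])
def rep(n,P):
    e=np.linalg.norm(P-np.roll(P,-1,0),axis=1); print(n,P.mean(0).round(4),'edges',e.round(4),'ang',[round(float(np.degrees(np.arctan2(*(b-a)[[1,0]]))),1) for a,b in zip(P,np.roll(P,-1,0))])
rep('house',pts([(95,228),(352,205),(378,455),(112,485)],200,220,.072))
rep('screws',pts([(115,242),(331,221),(348,437),(129,460)],200,220,.074))
rep('bar',pts([(222,230),(265,240),(222,433),(178,418)],200,220,.128))
rep('tab',pts([(133,62),(285,45)],200,220,.076))
rep('pins',pts([(93,223),(370,199),(394,476),(113,500)],200,220,.026))
rep('tray',pts([(65,113),(385,62),(452,385),(122,443)],350,230,.03))
for n,u,v,z in [('glue',320,160,.1),('strip',321,298,.01),('offcut',319,211,.02),('white2bar',176,305,.09),('white1',201,197,.09),('yel',214,358,.09),('vessel',393,160,.09),('tape',476,305,.03)]: print(n,onz(c,u,v,z).round(3))
E
```

```text
house [0.466  0.1729 0.072 ] edges [0.1193 0.1162 0.122  0.1188] ang [-84.4, -173.0, 96.8, 5.6]
screws [0.4672 0.1744 0.074 ] edges [0.1001 0.1    0.1004 0.1007] ang [-84.0, -174.4, 96.4, 5.5]
bar [0.4664 0.1723 0.128 ] edges [0.0197 0.0872 0.0205 0.0852] ang [-102.7, 168.9, 71.7, -11.6]
tab [0.6004 0.1877 0.076 ] edges [0.0711 0.0711] ang [-83.0, 97.0]
pins [0.4673 0.1741 0.026 ] edges [0.1329 0.1327 0.1328 0.1323] ang [-84.6, -174.1, 95.3, 6.0]
tray [ 0.4931 -0.1891  0.03  ] edges [0.1564 0.1573 0.159  0.1592] ang [-80.4, -169.7, 100.3, 9.4]
glue [0.764 0.006 0.1  ]
strip [0.449 0.    0.01 ]
offcut [0.66  0.007 0.02 ]
white2bar [0.425 0.329 0.09 ]
white1 [0.676 0.282 0.09 ]
yel [0.308 0.239 0.09 ]
vessel [ 0.769 -0.166  0.09 ]
tape [ 0.434 -0.366  0.03 ]
```

```bash
cat >> h.py <<'E'
def st():
    o=bot.get_obs(); print('t %.2f'%o['time'],'p',np.round(o['ee_pos'],4),'rpy',np.round(o['tcp_rot'],1),'F',np.round(o['wrist_force'],1),'T',np.round(o['torque'],2),'open %.4f'%o['opening'],'q',np.round(o['q'],0)); return o
def to(p,yaw):
    o=bot.get_obs(); A=R.from_euler('xyz',o['tcp_rot'],degrees=True); B=R.from_euler('xyz',[180,0,yaw],degrees=True)
    d=A.inv().apply(np.array(p)-o['ee_pos']); w=(A.inv()*B).as_rotvec()
    print('units shift',np.round(d/.25,3),'turn',np.round(w/np.pi,4),'mm',round(np.linalg.norm(d)*1e3,1),'deg',round(float(np.degrees(np.linalg.norm(w))),1))
E
python3 -m pendant '[[-0.148,-0.134,0,0,0,0.045,0],[-0.148,-0.134,0,0,0,0,0],[-0.148,-0.134,0,0,0,0,0]]' 100; python3 -c "
from h import *
st(); to([.467,.174,.23],-102); to([.467,.174,.23],78)"
```

```text
time: 0.45
ee_pos: [0.2573, -0.3841, 0.227]
tcp_rot: [179.9, 0.3, -78.6]
wrist_force: [0.8, -0.9, 0.6]
opening: 0.0854
t 0.45 p [ 0.2573 -0.3841  0.227 ] rpy [179.9   0.3 -78.6] F [ 0.8 -0.9  0.6] T [-0.04 -0.06 -0.05] open 0.0854 q [-56.  -7.  -2.  95.   0. 112.]
units shift [-2.023e+00 -1.264e+00 -2.000e-03] turn [0.001  0.0017 0.13  ] mm 596.3 deg 23.4
units shift [-2.023e+00 -1.264e+00 -2.000e-03] turn [-0.0024  0.0014 -0.87  ] mm 596.3 deg 156.6
```

```bash
python3 -m pendant '[[0,0,0,0,0,-0.0475,0],[0,0,0,0,0,-0.0475,0],[0,0,0,0,0,-0.0475,0],[0,0,0,0,0,-0.0475,0],[0,0,0,0,0,-0.0475,0],[0,0,0,0,0,-0.0475,0],[0,0,0,0,0,-0.0475,0],[0,0,0,0,0,-0.0475,0],[0,0,0,0,0,-0.0475,0],[0,0,0,0,0,-0.0475,0],[0,0,0,0,0,-0.0475,0],[0,0,0,0,0,-0.0475,0]]'; python3 -c "
from h import *
st(); to([.467,.174,.23],78)"
```

```text
time: 1.65
ee_pos: [0.2599, -0.3772, 0.2256]
tcp_rot: [-179.4, 0.0, 24.8]
wrist_force: [0.8, -0.4, -0.7]
opening: 0.0856
t 1.65 p [ 0.2599 -0.3772  0.2256] rpy [-179.4    0.    24.8] F [ 0.8 -0.4 -0.7] T [-0.03 -0.02  0.01] open 0.0856 q [-55.  -7.  -2.  95.   0.  10.]
units shift [ 1.677 -1.653 -0.002] turn [-0.0029 -0.0013 -0.2954] mm 588.8 deg 53.2
```

```bash
python3 -m pendant '[[0.142,-0.14,0,0,0,0,0],[0.142,-0.14,0,0,0,0,0],[0.142,-0.14,0,0,0,0,0],[0.142,-0.14,0,0,0,0,0],[0.142,-0.14,0,0,0,0,0],[0.142,-0.14,0,0,0,0,0],[0.142,-0.14,0,0,0,0,0],[0.142,-0.14,0,0,0,0,0],[0.142,-0.14,0,0,0,0,0],[0.142,-0.14,0,0,0,0,0]]'; python3 -c "
from h import *
st(); to([.467,.174,.23],78)"
```

```text
time: 2.65
ee_pos: [0.4309, 0.0922, 0.2272]
tcp_rot: [-179.4, -0.1, 24.7]
wrist_force: [0.9, -0.7, 1.0]
opening: 0.0853
t 2.65 p [0.4309 0.0922 0.2272] rpy [-1.794e+02 -1.000e-01  2.470e+01] F [ 0.9 -0.7  1. ] T [-0.   -0.08  0.03] open 0.0853 q [ 12. -10.  -5.  95.   1.  77.]
units shift [ 0.268 -0.237 -0.009] turn [-0.0028 -0.0019 -0.296 ] mm 89.4 deg 53.3
```

Turn to 78° here, then look with the wrist camera.

```bash
python3 -m pendant '[[0,0,0,-0.003,-0.002,-0.0475,0],[0,0,0,0,0,-0.0475,0],[0,0,0,0,0,-0.0475,0],[0,0,0,0,0,-0.0475,0],[0,0,0,0,0,-0.0475,0],[0,0,0,0,0,-0.0475,0],[0,0,0,0,0,-0.01,0],[0,0,0,0,0,0,0]]'; python3 - <<'E'
from h import *
st(); to([.467,.174,.23],78)
c=cal('wrist'); im=bot.camera('wrist'); save(im,'w1.png')
np.savez('w1.npz',K=c[0],p=c[1],A=c[2])
print(proj(c,[[.467,.174,.072],[.467,.174,.128]]))
E
```

```text
time: 3.45
ee_pos: [0.4309, 0.0997, 0.224]
tcp_rot: [-179.5, 0.2, 78.8]
wrist_force: [-0.9, -0.8, 0.4]
opening: 0.0851
t 3.45 p [0.4309 0.0997 0.224 ] rpy [-179.5    0.2   78.8] F [-0.9 -0.8  0.4] T [ 0.01 -0.    0.05] open 0.0851 q [13. -9. -5. 95. -0. 24.]
units shift [ 0.32   0.083 -0.026] turn [-0.0028  0.0013  0.0042] mm 82.8 deg 0.9
[[414.10241589 244.72021235]
 [434.52321083 270.99397472]]
```

View pics/w1.png

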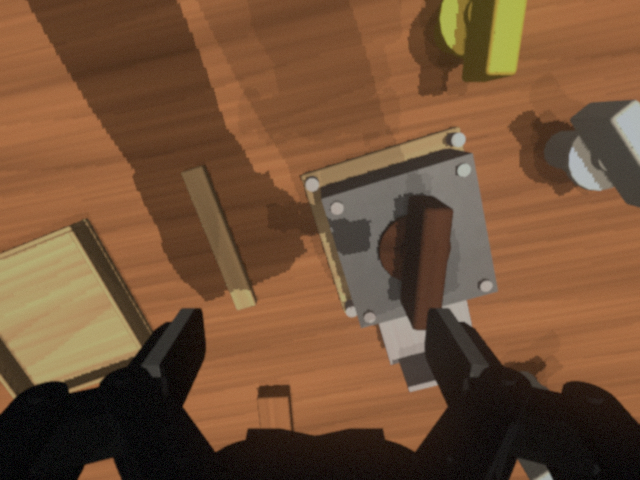

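Wrist view: the bar's top face spans roughly (424,208)–(441,328). The housing screws are at (337,208), (464,171), (486,286) and (370,318).

```bash
python3 - <<'E'
from h import *
d=np.load('w1.npz'); c=(d['K'],d['p'],d['A'])
for n,L,z in [('bar',[(424,208),(452,211),(441,328),(414,325)],.128),('scr',[(337,208),(464,171),(486,286),(370,318)],.0745)]:
    P=np.array([onz(c,*l,z) for l in L]); e=np.roll(P,-1,0)-P
    print(n,P.mean(0).round(4),np.linalg.norm(e,axis=1).round(4),np.degrees(np.arctan2(e[:,1],e[:,0])).round(1))
i=cv2.imread('pics/w1.png'); cv2.imwrite('pics/w1c.png',cv2.resize(i[190:350,360:500],None,fx=4,fy=4,interpolation=cv2.INTER_CUBIC)[:600])
E
```

```text
bar [0.4667 0.1727 0.128 ] [0.0181 0.0844 0.0193 0.084 ] [  72.6  -10.3 -108.2  168.9]
scr [0.4693 0.173  0.0745] [0.0999 0.0993 0.0997 0.1007] [  95.5    5.9  -83.7 -174. ]
```

View pics/w1c.png

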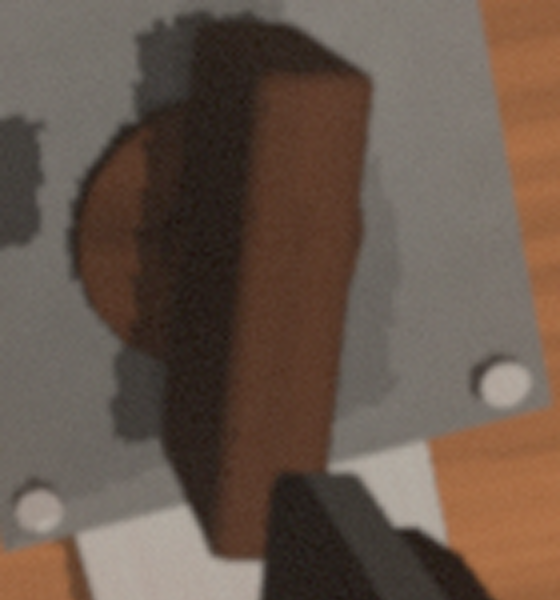

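```bash
python3 -c "
from h import *
to([.4675,.1735,.224],79)"; python3 -m pendant '[[0.16,0.042,-0.01,-0.003,0.001,0,0],[0.16,0.042,-0.01,0,0,0,0],[0,0,0,0,0,0,0],[0,0,0,0,0,0,0]]'; python3 -c "
from h import *
st(); to([.4675,.1735,.09],79)"
```

```text
units shift [ 0.318  0.086 -0.002] turn [-0.0028  0.0013 -0.0017] mm 82.4 deg 0.6
time: 3.9
ee_pos: [0.4684, 0.1758, 0.2285]
tcp_rot: [179.9, 0.1, 78.2]
wrist_force: [0.0, 1.0, 0.2]
opening: 0.0853
t 3.90 p [0.4684 0.1758 0.2285] rpy [1.799e+02 1.000e-01 7.820e+01] F [0.  1.  0.2] T [-0.  0. -0.] open 0.0853 q [21. -2.  3. 95. -0. 32.]
units shift [-0.009 -0.002  0.554] turn [ 0.0003  0.0004 -0.0042] mm 138.5 deg 0.8
```

```bash
python3 -m pendant '[[-0.005,-0.001,0.16,0,0,-0.004,0],[-0.004,-0.001,0.16,0,0,0,0],[0,0,0.12,0,0,0,0],[0,0,0,0,0,0,0]]'; python3 -c "
from h import *
st(); to([.4675,.1735,.09],79)"
```

```text
time: 4.3
ee_pos: [0.4671, 0.1716, 0.1161]
tcp_rot: [179.8, 0.0, 78.7]
wrist_force: [0.1, -1.1, 0.3]
opening: 0.0859
t 4.30 p [0.4671 0.1716 0.1161] rpy [179.8   0.   78.7] F [ 0.1 -1.1  0.3] T [ 0.01  0.04 -0.01] open 0.0859 q [ 20.  -3. -11.  82.  -0.  31.]
units shift [ 0.008 -0.     0.104] turn [ 0.001   0.0001 -0.0015] mm 26.2 deg 0.3
```

```bash
python3 -m pendant '[[0.008,0,0.06,0.001,0,-0.001,0],[0,0,0.044,0,0,0,0],[0,0,0,0,0,0,0],[0,0,0,0,0,0,0]]'; python3 -c "
from h import *
st(); to([.4675,.1735,.09],79)"
```

```text
time: 4.7
ee_pos: [0.4688, 0.1731, 0.0924]
tcp_rot: [179.8, -0.1, 78.8]
wrist_force: [0.2, -0.2, 0.6]
opening: 0.0855
t 4.70 p [0.4688 0.1731 0.0924] rpy [ 1.798e+02 -1.000e-01  7.880e+01] F [ 0.2 -0.2  0.6] T [ 0.02  0.02 -0.02] open 0.0855 q [ 20.  -3. -13.  79.  -0.  31.]
units shift [ 0.001 -0.006  0.009] turn [ 0.0011 -0.0006 -0.0012] mm 2.8 deg 0.3
```

```bash
python3 -m pendant '[[0,-0.004,0.004,0,0,0,0.5],[0,0,0,0,0,0,0.7],[0,0,0,0,0,0,1],[0,0,0,0,0,0,1],[0,0,0,0,0,0,1],[0,0,0,0,0,0,1],[0,0,0,0,0,0,1]]' 60; python3 -c "
from h import *
st()"
```

```text
time: 5.4
ee_pos: [0.4689, 0.1733, 0.094]
tcp_rot: [179.6, -0.2, 78.8]
wrist_force: [-0.2, -1.1, 1.0]
opening: 0.0192
t 5.40 p [0.4689 0.1733 0.094 ] rpy [179.6  -0.2  78.8] F [-0.2 -1.1  1. ] T [-0.09  0.01  0.03] open 0.0192 q [ 20.  -3. -13.  79.  -0.  32.]
```

```bash
python3 -m pendant '[[0,0,0,0,0,0.02,1],[0,0,-0.002,0,0,0.045,1],[0,0,-0.002,0,0,0.045,1]]' 100; python3 -c "
from h import *
st()"
```

```text
time: 5.7
ee_pos: [0.4685, 0.1728, 0.0943]
tcp_rot: [179.7, -0.2, 58.6]
wrist_force: [1.9, -1.8, -3.2]
opening: 0.0186
t 5.70 p [0.4685 0.1728 0.0943] rpy [179.7  -0.2  58.6] F [ 1.9 -1.8 -3.2] T [-0.37 -0.3   0.5 ] open 0.0186 q [ 20.  -3. -13.  80.  -0.  52.]
```

```bash
python3 -m pendant '[[0,0,-0.002,0,0,0.045,1],[0,0,-0.002,0,0,0.045,1],[0,0,-0.002,0,0,0.045,1],[0,0,-0.002,0,0,0.045,1]]'; python3 -c "
from h import *
st()"
```

```text
time: 6.1
ee_pos: [0.4683, 0.1722, 0.0944]
tcp_rot: [179.7, -0.2, 24.9]
wrist_force: [1.6, -1.2, -3.1]
opening: 0.019
t 6.10 p [0.4683 0.1722 0.0944] rpy [179.7  -0.2  24.9] F [ 1.6 -1.2 -3.1] T [-0.24 -0.25  0.43] open 0.0190 q [ 20.  -3. -13.  80.  -0.  85.]
```

```bash
python3 -m pendant '[[0,0,0,0,0,-0.03,1],[0,0,-0.003,0,0,-0.047,1],[0,0,-0.003,0,0,-0.047,1],[0,0,-0.003,0,0,-0.047,1]]'; python3 -c "
from h import *
st()"; python3 -m pendant '[[0,0,-0.003,0,0,-0.047,1],[0,0,-0.003,0,0,-0.047,1],[0,0,-0.003,0,0,-0.047,1]]'; python3 -c "
from h import *
st()"
```

```text
time: 6.5
ee_pos: [0.4684, 0.1725, 0.0946]
tcp_rot: [179.8, 0.0, 55.8]
wrist_force: [2.6, 1.4, -4.9]
opening: 0.0186
t 6.50 p [0.4684 0.1725 0.0946] rpy [179.8   0.   55.8] F [ 2.6  1.4 -4.9] T [ 0.27 -0.48 -0.45] open 0.0186 q [ 20.  -3. -13.  80.  -0.  55.]
time: 6.8
ee_pos: [0.4686, 0.1729, 0.095]
tcp_rot: [179.9, 0.1, 81.6]
wrist_force: [1.9, 2.2, -5.5]
opening: 0.0185
t 6.80 p [0.4686 0.1729 0.095 ] rpy [1.799e+02 1.000e-01 8.160e+01] F [ 1.9  2.2 -5.5] T [ 0.23 -0.46 -0.47] open 0.0185 q [ 20.  -2. -13.  80.  -0.  29.]
```

```bash
python3 -m pendant '[[0,0,0,0,0,0.03,1],[0,0,-0.0045,0,0,0.047,1],[0,0,-0.0045,0,0,0.047,1],[0,0,-0.0045,0,0,0.047,1]]'; python3 -c "
from h import *
st()"; python3 -m pendant '[[0,0,-0.0045,0,0,0.047,1],[0,0,-0.0045,0,0,0.047,1],[0,0,-0.0045,0,0,0.047,1],[0,0,-0.0045,0,0,0.047,1]]'; python3 -c "
from h import *
st()"
```

```text
time: 7.2
ee_pos: [0.4684, 0.1726, 0.0956]
tcp_rot: [179.9, 0.2, 50.7]
wrist_force: [3.0, -0.1, -7.0]
opening: 0.0186
t 7.20 p [0.4684 0.1726 0.0956] rpy [179.9   0.2  50.7] F [ 3.  -0.1 -7. ] T [-0.2  -0.78  0.47] open 0.0186 q [ 20.  -2. -12.  80.  -0.  60.]
time: 7.6
ee_pos: [0.4681, 0.1722, 0.0966]
tcp_rot: [179.7, 0.3, 16.3]
wrist_force: [1.9, -0.8, -6.7]
opening: 0.0188
t 7.60 p [0.4681 0.1722 0.0966] rpy [179.7   0.3  16.3] F [ 1.9 -0.8 -6.7] T [-0.09 -0.49  0.31] open 0.0188 q [ 20.  -2. -12.  80.  -0.  94.]
```

```bash
python3 -m pendant '[[0,0,0,0,0,-0.03,1],[0,0,-0.0045,0,0,-0.047,1],[0,0,-0.0045,0,0,-0.047,1],[0,0,-0.0045,0,0,-0.047,1],[0,0,-0.0045,0,0,-0.047,1],[0,0,-0.0045,0,0,-0.047,1],[0,0,-0.0045,0,0,-0.047,1],[0,0,-0.0045,0,0,-0.047,1]]'; python3 -c "
from h import *
st()"; python3 -m pendant '[[0,0,0,0,0,0.03,1],[0,0,-0.0045,0,0,0.047,1],[0,0,-0.0045,0,0,0.047,1],[0,0,-0.0045,0,0,0.047,1],[0,0,-0.0045,0,0,0.047,1],[0,0,-0.0045,0,0,0.047,1],[0,0,-0.0045,0,0,0.047,1],[0,0,-0.0045,0,0,0.047,1]]'; python3 -c "
from h import *
st();save(bot.camera('scene'),'s1.png'); i=cv2.imread('pics/s1.png'); cv2.imwrite('pics/s1c.png',cv2.resize(i[190:310,340:460],None,fx=5,fy=5))"
```

```text
time: 8.4
ee_pos: [0.4687, 0.173, 0.0984]
tcp_rot: [-179.7, 0.4, 81.6]
wrist_force: [2.7, 1.3, -6.7]
opening: 0.0185
t 8.40 p [0.4687 0.173  0.0984] rpy [-179.7    0.4   81.6] F [ 2.7  1.3 -6.7] T [ 0.35 -0.73 -0.45] open 0.0185 q [ 20.  -2. -12.  81.  -0.  29.]
time: 9.2
ee_pos: [0.4685, 0.1723, 0.1003]
tcp_rot: [179.6, 0.8, 16.3]
wrist_force: [1.6, -0.0, -5.7]
opening: 0.0186
t 9.20 p [0.4685 0.1723 0.1003] rpy [179.6   0.8  16.3] F [ 1.6 -0.  -5.7] T [ 0.02 -0.54  0.38] open 0.0186 q [ 20.  -2. -11.  81.  -0.  94.]
```

View pics/s1c.png

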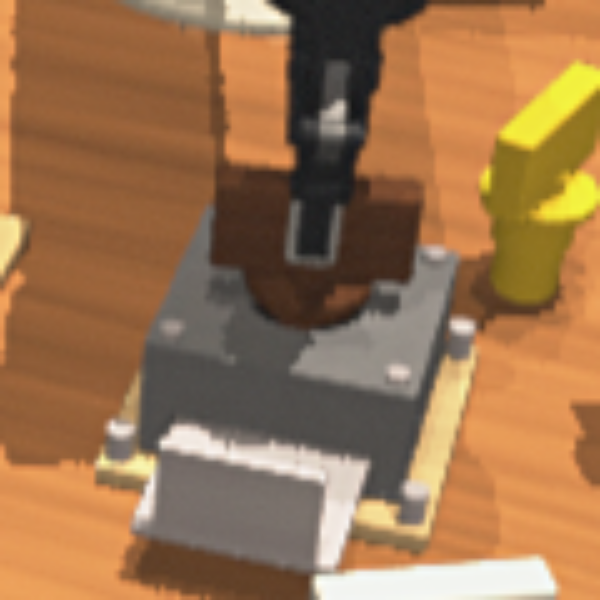

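```bash
python3 -m pendant '[[0,0,0,0,0.003,-0.03,1],[0,0,-0.0045,0,0,-0.047,1],[0,0,-0.0045,0,0,-0.047,1],[0,0,-0.0045,0,0,-0.047,1],[0,0,-0.0045,0,0,-0.047,1],[0,0,-0.0045,0,0,-0.047,1],[0,0,-0.0045,0,0,-0.047,1],[0,0,-0.0045,0,0,-0.047,1]]'; python3 -c "
from h import *
st();to([.4685,.1727,.1],81)"; python3 -m pendant '[[0,0,0,0,0,0.03,1],[0,0,-0.0045,0,0,0.047,1],[0,0,-0.0045,0,0,0.047,1],[0,0,-0.0045,0,0,0.047,1],[0,0,-0.0045,0,0,0.047,1],[0,0,-0.0045,0,0,0.047,1],[0,0,-0.0045,0,0,0.047,1],[0,0,-0.0045,0,0,0.047,1]]'; python3 -c "
from h import *
st();to([.4685,.1727,.1],16)"
```

```text
time: 10.05
ee_pos: [0.4687, 0.1731, 0.1031]
tcp_rot: [-179.8, 0.4, 81.8]
wrist_force: [2.0, 1.6, -6.2]
opening: 0.0186
t 10.05 p [0.4687 0.1731 0.1031] rpy [-179.8    0.4   81.8] F [ 2.   1.6 -6.2] T [ 0.33 -0.69 -0.38] open 0.0186 q [ 20.  -2. -11.  81.  -0.  29.]
units shift [-0.002 -0.001  0.012] turn [-0.0013  0.002   0.0044] mm 3.1 deg 0.9
time: 10.85
ee_pos: [0.4684, 0.1724, 0.1052]
tcp_rot: [179.6, 0.7, 17.1]
wrist_force: [2.2, -0.6, -6.8]
opening: 0.0187
t 10.85 p [0.4684 0.1724 0.1052] rpy [179.6   0.7  17.1] F [ 2.2 -0.6 -6.8] T [-0.13 -0.59  0.41] open 0.0187 q [ 20.  -2. -11.  82.  -0.  93.]
units shift [ 0.001 -0.001  0.021] turn [0.0021 0.0039 0.0061] mm 5.2 deg 1.4
```

```bash
python3 -m pendant '[[0,0,0,0.002,0.003,-0.03,1],[0,0,-0.0045,0,0,-0.047,1],[0,0,-0.0045,0,0,-0.047,1],[0,0,-0.0045,0,0,-0.047,1],[0,0,-0.0045,0,0,-0.047,1],[0,0,-0.0045,0,0,-0.047,1],[0,0,-0.0045,0,0,-0.047,1],[0,0,-0.0045,0,0,-0.047,1]]'; python3 -c "
from h import *
st()"; python3 -m pendant '[[0,0,0,0,0,0.03,1],[0,0,-0.0045,0,0,0.047,1],[0,0,-0.0045,0,0,0.047,1],[0,0,-0.0045,0,0,0.047,1],[0,0,-0.0045,0,0,0.047,1],[0,0,-0.0045,0,0,0.047,1],[0,0,-0.0045,0,0,0.047,1],[0,0,-0.0045,0,0,0.047,1]]'; python3 -c "
from h import *
st();to([.4685,.1727,.1],16)"
```

```text
time: 11.65
ee_pos: [0.4688, 0.1729, 0.1073]
tcp_rot: [-179.6, 0.0, 82.7]
wrist_force: [2.7, 1.3, -6.8]
opening: 0.0184
t 11.65 p [0.4688 0.1729 0.1073] rpy [-179.6    0.    82.7] F [ 2.7  1.3 -6.8] T [ 0.22 -0.66 -0.45] open 0.0184 q [ 20.  -2. -11.  82.   0.  27.]
time: 12.45
ee_pos: [0.4686, 0.1721, 0.1098]
tcp_rot: [180.0, 0.7, 18.0]
wrist_force: [1.8, -1.2, -4.4]
opening: 0.0187
t 12.45 p [0.4686 0.1721 0.1098] rpy [180.    0.7  18. ] F [ 1.8 -1.2 -4.4] T [-0.36 -0.36  0.35] open 0.0187 q [ 20.  -2. -10.  82.  -0.  92.]
units shift [ 0.001 -0.002  0.039] turn [0.0003 0.0036 0.0112] mm 9.8 deg 2.1
```

Risen about 16 mm; the force is dropping. Two more swings.

```bash
python3 -m pendant '[[0,0,0,0,0.003,-0.03,1],[0,0,-0.0045,0,0,-0.047,1],[0,0,-0.0045,0,0,-0.047,1],[0,0,-0.0045,0,0,-0.047,1],[0,0,-0.0045,0,0,-0.047,1],[0,0,-0.0045,0,0,-0.047,1],[0,0,-0.0045,0,0,-0.047,1],[0,0,-0.0045,0,0,-0.047,1]]'; python3 -c "
from h import *
st()"; python3 -m pendant '[[0,0,0,0,0,0.03,1],[0,0,-0.0045,0,0,0.047,1],[0,0,-0.0045,0,0,0.047,1],[0,0,-0.0045,0,0,0.047,1],[0,0,-0.0045,0,0,0.047,1]]'; python3 -c "
from h import *
st();save(bot.camera('scene'),'s2.png'); i=cv2.imread('pics/s2.png'); cv2.imwrite('pics/s2c.png',cv2.resize(i[190:310,340:460],None,fx=5,fy=5))"
```

```text
time: 13.25
ee_pos: [0.4678, 0.1726, 0.1165]
tcp_rot: [-179.7, 0.0, 83.7]
wrist_force: [-0.7, 0.0, -2.0]
opening: 0.0189
t 13.25 p [0.4678 0.1726 0.1165] rpy [-179.7    0.    83.7] F [-0.7  0.  -2. ] T [ 0.05 -0.02 -0.03] open 0.0189 q [ 20.  -3. -10.  83.   0.  27.]
time: 13.75
ee_pos: [0.4675, 0.1724, 0.1194]
tcp_rot: [-179.8, 0.3, 44.6]
wrist_force: [1.2, -0.7, -2.4]
opening: 0.0186
t 13.75 p [0.4675 0.1724 0.1194] rpy [-179.8    0.3   44.6] F [ 1.2 -0.7 -2.4] T [-0.27 -0.29 -0.1 ] open 0.0186 q [ 20.  -2. -10.  83.   0.  66.]
```

View pics/s2c.png

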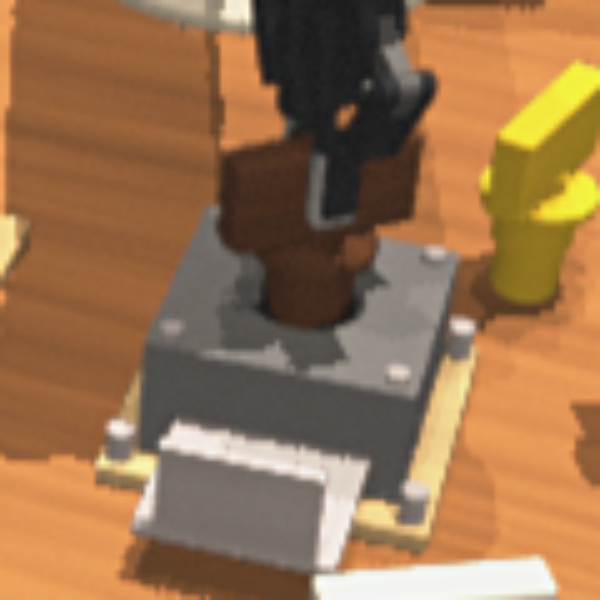

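The plug is loose and the housing is still seated. Now straight up.

```bash
python3 -m pendant '[[0,0,-0.02,0,0,0,1],[0,0,-0.024,0,0,0,1],[0,0,-0.024,0,0,0,1],[0,0,-0.024,0,0,0,1],[0,0,-0.03,0,0,0,1],[0,0,-0.04,0,0,0,1],[0,0,-0.06,0,0,0,1],[0,0,-0.1,0,0,0,1],[0,0,-0.1,0,0,0,1],[0,0,0,0,0,0,1]]'; python3 -c "
from h import *
st();to([.4935,-.189,.2],44)"
```

```text
time: 14.8
ee_pos: [0.4674, 0.1729, 0.233]
tcp_rot: [-179.7, 0.3, 45.3]
wrist_force: [0.4, 0.1, -3.1]
opening: 0.0188
t 14.80 p [0.4674 0.1729 0.233 ] rpy [-179.7    0.3   45.3] F [ 0.4  0.1 -3.1] T [ 0.05 -0.03  0.01] open 0.0188 q [20. -2.  3. 95.  0. 65.]
units shift [-0.955  1.093  0.131] turn [-0.0016  0.0014  0.0072] mm 364.3 deg 1.4
```

```bash
python3 -m pendant '[[-0.07,0.08,0,-0.001,0.001,0,1],[-0.12,0.138,0,0,0,0,1],[-0.13,0.149,0,0,0,0,1],[-0.13,0.149,0,0,0,0,1],[-0.13,0.149,0,0,0,0,1],[-0.13,0.149,0,0,0,0,1],[-0.12,0.138,0,0,0,0,1],[-0.07,0.08,0.02,0,0,0,1],[0,0,0,0,0,0,1],[0,0,0,0,0,0,1]]'; python3 -c "
from h import *
st();to([.4935,-.189,.2],44)
save(bot.camera('scene'),'s3.png'); save(bot.camera('top'),'t3.png')"
```

```text
time: 15.8
ee_pos: [0.4927, -0.1784, 0.2201]
tcp_rot: [-179.6, 0.1, 45.7]
wrist_force: [-0.3, 0.3, -2.7]
opening: 0.0188
t 15.80 p [ 0.4927 -0.1784  0.2201] rpy [-1.796e+02  1.000e-01  4.570e+01] F [-0.3  0.3 -2.7] T [ 0.02 -0.    0.03] open 0.0188 q [-20.   2.   5.  94.   0.  24.]
units shift [-0.028  0.033  0.08 ] turn [-0.0023  0.0007  0.0095] mm 22.8 deg 1.8
```

View pics/s3.png

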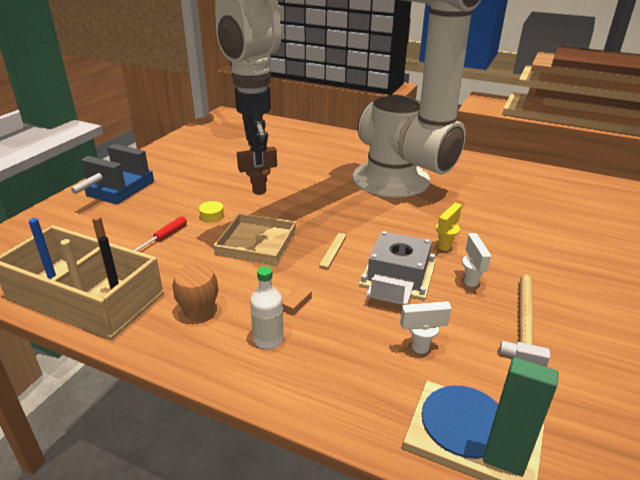

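The scene shows the plug upright in the jaws over the tray (foot at about (259,190)), and the port is empty with the gate seated. Lowering.

```bash
python3 -m pendant '[[-0.028,0.033,0.06,-0.002,0,0.008,1],[0,0,0.12,0,0,0,1],[0,0,0.12,0,0,0,1],[0,0,0.12,0,0,0,1],[0,0,0.06,0,0,0,1],[0,0,0,0,0,0,1],[0,0,0,0,0,0,1]]'; python3 -c "
from h import *
st();to([.4935,-.189,.081],44)"
```

```text
time: 16.6
ee_pos: [0.4955, -0.1805, 0.0986]
tcp_rot: [179.8, -0.1, 45.0]
wrist_force: [0.2, -0.5, -2.8]
opening: 0.0187
t 16.60 p [ 0.4955 -0.1805  0.0986] rpy [ 1.798e+02 -1.000e-01  4.500e+01] F [ 0.2 -0.5 -2.8] T [-0.04  0.01 -0.01] open 0.0187 q [-20.   1.  -9.  80.  -0.  25.]
units shift [-0.03   0.018  0.07 ] turn [ 0.001  -0.0003  0.0057] mm 19.6 deg 1.0
```

```bash
python3 -m pendant '[[-0.03,0.018,0.02,0.001,0,0,1],[0,0,0.02,0,0,0,1],[0,0,0.015,0,0,0,1],[0,0,0.01,0,0,0,1],[0,0,0,0,0,0,1]]'; python3 -c "
from h import *
st();to([.4935,-.189,.081],44)"
```

```text
time: 17.1
ee_pos: [0.4951, -0.1897, 0.0847]
tcp_rot: [179.7, -0.2, 45.1]
wrist_force: [0.3, -0.8, -3.2]
opening: 0.0189
t 17.10 p [ 0.4951 -0.1897  0.0847] rpy [179.7  -0.2  45.1] F [ 0.3 -0.8 -3.2] T [-0.05  0.06  0.01] open 0.0189 q [-21.   2. -10.  78.   0.  24.]
units shift [-0.003 -0.006  0.015] turn [ 0.0014 -0.001   0.006 ] mm 4.1 deg 1.1
```

```bash
python3 -m pendant '[[0,0,0.008,0.001,-0.001,0,1],[0,0,0.008,0,0,0,1],[0,0,0.006,0,0,0,1]]'; python3 -c "
from h import *
st()";python3 -m pendant '[[0,0,0.005,0,0,0,1],[0,0,0.005,0,0,0,1]]'; python3 -c "
from h import *
st()"
```

```text
time: 17.4
ee_pos: [0.4954, -0.1898, 0.0793]
tcp_rot: [179.9, -0.0, 45.1]
wrist_force: [0.5, 1.0, -3.6]
opening: 0.0188
t 17.40 p [ 0.4954 -0.1898  0.0793] rpy [179.9  -0.   45.1] F [ 0.5  1.  -3.6] T [-0.01  0.04 -0.01] open 0.0188 q [-21.   2. -10.  78.  -0.  24.]
time: 17.6
ee_pos: [0.4956, -0.19, 0.0792]
tcp_rot: [179.8, -0.0, 45.1]
wrist_force: [-5.3, 2.2, 8.8]
opening: 0.0188
t 17.60 p [ 0.4956 -0.19    0.0792] rpy [179.8  -0.   45.1] F [-5.3  2.2  8.8] T [0.43 1.32 0.03] open 0.0188 q [-21.   2. -10.  78.  -0.  24.]
```

Contact came at 0.079, the height predicted for the floor. Release.

```bash
python3 -m pendant '[[0,0,-0.001,0,0,0,1],[0,0,0,0,0,0,0.7],[0,0,0,0,0,0,0.5],[0,0,0,0,0,0,0.3],[0,0,0,0,0,0,0],[0,0,0,0,0,0,0],[0,0,0,0,0,0,0]]' 20; python3 -c "
from h import *
st()
save(bot.camera('scene'),'s4.png'); i=cv2.imread('pics/s4.png'); cv2.imwrite('pics/s4c.png',cv2.resize(i[150:280,190:320],None,fx=4,fy=4))"
```

```text
time: 18.3
ee_pos: [0.4965, -0.1902, 0.0805]
tcp_rot: [179.7, -0.1, 45.1]
wrist_force: [0.9, 0.4, -0.3]
opening: 0.0854
t 18.30 p [ 0.4965 -0.1902  0.0805] rpy [ 1.797e+02 -1.000e-01  4.510e+01] F [ 0.9  0.4 -0.3] T [-0.05 -0.06 -0.  ] open 0.0854 q [-21.   2. -10.  78.  -0.  24.]
```

View pics/s4c.png

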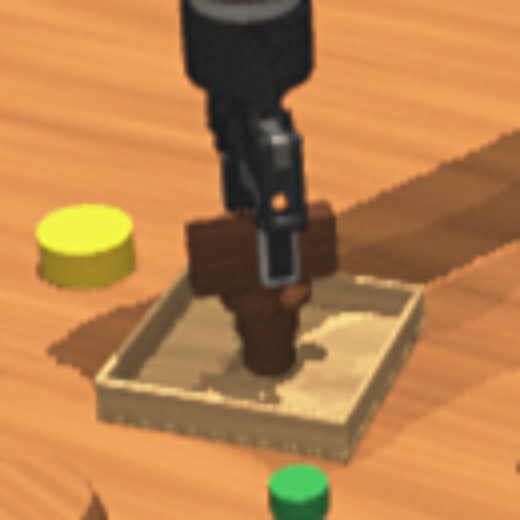

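The plug stands in the tray and the jaws are open. Retreat up.

```bash
python3 -m pendant '[[0,0,-0.06,0,0,0,0],[0,0,-0.12,0,0,0,0],[0,0,-0.2,0,0,0,0],[0,0,-0.2,0,0,0,0],[0,0,-0.1,0,0,0,0],[0,0,0,0,0,0,0.5],[0,0,0,0,0,0,1]]'; python3 - <<'E'
from h import *
st()
save(bot.camera('scene'),'s5.png'); i=cv2.imread('pics/s5.png'); cv2.imwrite('pics/s5c.png',cv2.resize(i[190:290,190:460],None,fx=2.9,fy=2.9))
# tab push geometry
g=np.array([.4675,.1735]); a=np.radians(5.8); x=np.array([np.cos(a),np.sin(a)])
print('tab out',g+x*.144,'home',g+x*.074,'start',g+x*.185)
s=g+x*.185; to([s[0],s[1],.22],5.8+90)
E
```

```text
time: 19.05
ee_pos: [0.4941, -0.1891, 0.2619]
tcp_rot: [179.6, -0.1, 45.1]
wrist_force: [-0.8, -0.3, -0.8]
opening: 0.0591
t 19.05 p [ 0.4941 -0.1891  0.2619] rpy [ 1.796e+02 -1.000e-01  4.510e+01] F [-0.8 -0.3 -0.8] T [-0.01 -0.02 -0.02] open 0.0591 q [-21.   2.  11.  98.  -0.  24.]
tab out [0.61076282 0.18805211] home [0.54112117 0.18097817] start [0.65155293 0.19219541]
units shift [ 1.525 -0.632  0.166] turn [ 0.0025  0.0003 -0.2818] mm 414.7 deg 50.7
```

View pics/s5c.png

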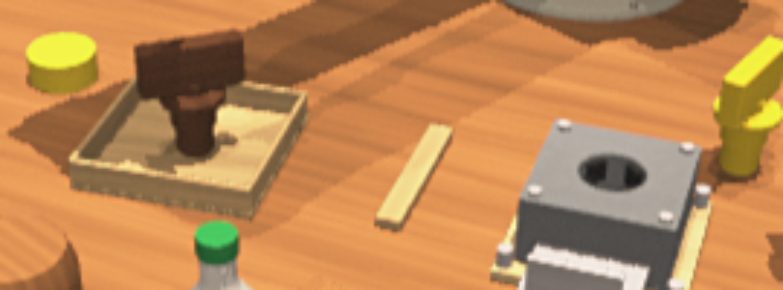

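```bash
python3 -m pendant '[[0,0,0,0.0025,0,-0.047,1],[0,0,0,0,0,-0.047,1],[0,0,0,0,0,-0.047,1],[0,0,0,0,0,-0.047,1],[0,0,0,0,0,-0.047,1],[0,0,0,0,0,-0.045,1]]'; python3 -c "
from h import *
st();to([.6515,.1922,.25],95.8)"
```

```text
time: 19.7
ee_pos: [0.4912, -0.188, 0.2534]
tcp_rot: [-179.4, -0.4, 96.6]
wrist_force: [0.5, -0.1, -0.4]
opening: -0.0003
t 19.70 p [ 0.4912 -0.188   0.2534] rpy [-179.4   -0.4   96.6] F [ 0.5 -0.1 -0.4] T [-0.03 -0.03  0.04] open -0.0003 q [-21.   3.  10.  98.   0. -28.]
units shift [1.437 0.813 0.016] turn [-0.0034 -0.0024  0.0046] mm 412.6 deg 1.1
```

```bash
python3 -m pendant '[[0.17,0.096,0,-0.003,-0.002,0.004,1],[0.17,0.096,0,0,0,0,1],[0.17,0.096,0,0,0,0,1],[0.17,0.096,0,0,0,0,1],[0.17,0.096,0,0,0,0,1],[0.17,0.096,0,0,0,0,1],[0.17,0.096,0,0,0,0,1],[0.12,0.07,0,0,0,0,1],[0,0,0,0,0,0,1],[0,0,0,0,0,0,1]]'; python3 -c "
from h import *
st();to([.6515,.1922,.25],95.8)"
```

```text
time: 20.7
ee_pos: [0.6384, 0.1693, 0.234]
tcp_rot: [-178.5, -0.1, 96.2]
wrist_force: [0.2, 0.1, 0.6]
opening: -0.0003
t 20.70 p [0.6384 0.1693 0.234 ] rpy [-1.785e+02 -1.000e-01  9.620e+01] F [0.2 0.1 0.6] T [ 0.03 -0.01  0.05] open -0.0003 q [ 15.  23.  32. 100.   0.   9.]
units shift [ 0.085  0.06  -0.065] turn [-0.0083 -0.0003  0.0024] mm 30.8 deg 1.6
```

```bash
python3 -m pendant '[[0.085,0.06,0,-0.008,0,0.002,1],[0,0,0.1,0,0,0,1],[0,0,0.1,0,0,0,1],[0,0,0,0,0,0,1]]'; python3 -c "
from h import *
st();to([.6515,.1922,.055],95.8)
save(bot.camera('scene'),'s6.png'); i=cv2.imread('pics/s6.png'); cv2.imwrite('pics/s6c.png',cv2.resize(i[190:360,340:500],None,fx=3.5,fy=3.5))"
```

```text
time: 21.1
ee_pos: [0.6497, 0.1885, 0.1801]
tcp_rot: [-179.8, 0.0, 95.6]
wrist_force: [-0.7, 0.5, 0.1]
opening: -0.0004
t 21.10 p [0.6497 0.1885 0.1801] rpy [-179.8    0.    95.6] F [-0.7  0.5  0.1] T [0.03 0.02 0.05] open -0.0004 q [16. 23. 25. 93.  0. 11.]
units shift [0.014 0.01  0.5  ] turn [-0.0012  0.0001 -0.0008] mm 125.2 deg 0.3
```

View pics/s6c.png

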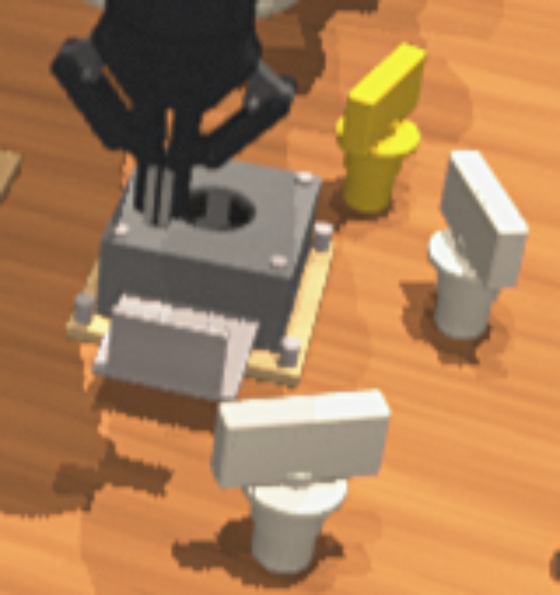

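```bash
python3 - <<'E'
from h import *
t=cal('top'); s=cal('scene')
print(onz(t,217,186,.108),onz(t,215,190,.108),onz(t,184,208,.108),onz(s,340+218/3.5,190+410/3.5,.108),onz(s,340+218/3.5,190+480/3.5,.07))
E
python3 -c "
import cv2
t=cv2.imread('pics/t3.png');cv2.imwrite('pics/t3c.png',cv2.resize(t[170:330,170:290],None,fx=5,fy=5)[:600])"
```

```text
[0.6976712  0.24268264 0.108     ] [0.68815818 0.24696325 0.108     ] [0.64519675 0.31638045 0.108     ] [0.7018867  0.24646961 0.108     ] [0.71199292 0.25351883 0.07      ]
```

View pics/t3c.png

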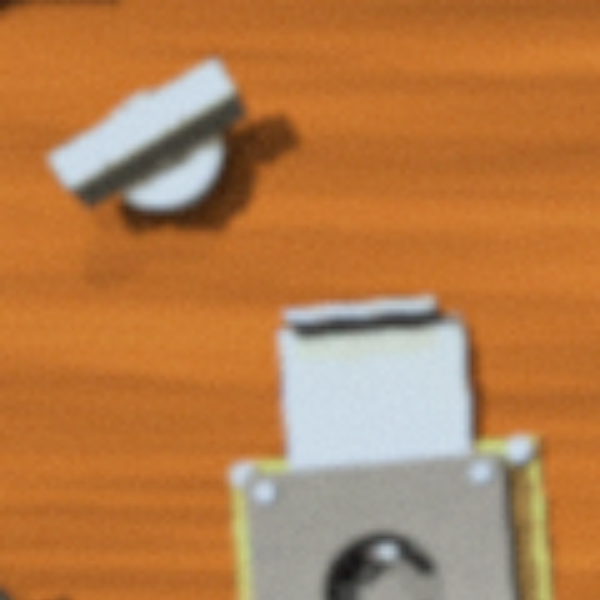

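```bash
python3 -m pendant '[[-0.026,-0.055,0.08,0,0,0,1],[0,0,0.1,0,0,0,1],[0,0,0,0,0,0,1],[0,0,0,0,0,0,1]]'; python3 -c "
from h import *
st();to([.6375,.1825,.054],95.8)
c=cal('wrist'); save(bot.camera('wrist'),'w7.png'); save(bot.camera('scene'),'s7.png'); i=cv2.imread('pics/s7.png'); cv2.imwrite('pics/s7c.png',cv2.resize(i[190:360,340:500],None,fx=3.5,fy=3.5))"
```

```text
time: 21.55
ee_pos: [0.6376, 0.1774, 0.1436]
tcp_rot: [179.7, -0.0, 95.4]
wrist_force: [0.4, -0.1, 1.1]
opening: -0.0001
t 21.55 p [0.6376 0.1774 0.1436] rpy [179.7  -0.   95.4] F [ 0.4 -0.1  1.1] T [ 0.03 -0.   -0.01] open -0.0001 q [16. 19. 17. 88. -0. 10.]
units shift [ 0.02  -0.     0.358] turn [ 0.0016 -0.0002 -0.0021] mm 89.7 deg 0.5
```

View pics/s7c.png

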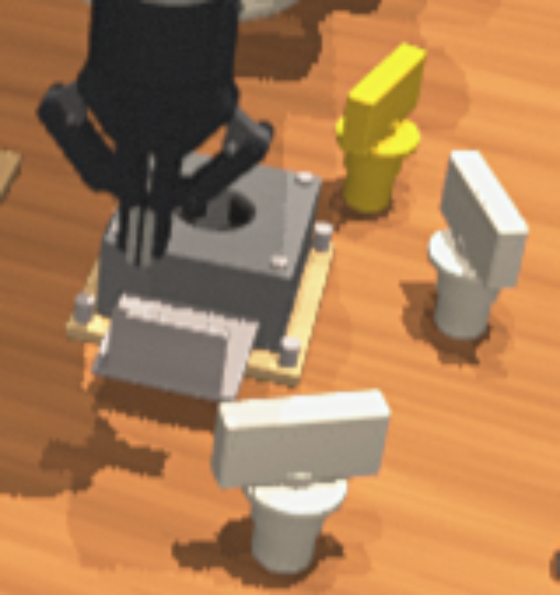

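View pics/w7.png

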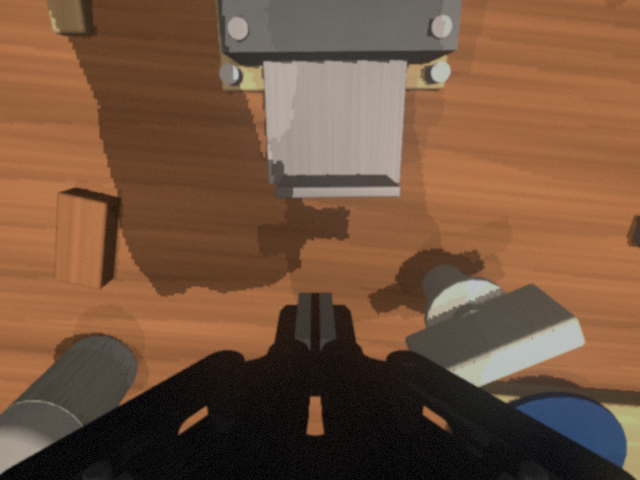

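```bash
python3 -c "
from h import *
c=cal('wrist'); print(onz(c,338,196,.076),onz(c,410,340,.108),onz(c,425,350,.108))"
python3 -m pendant '[[0.01,-0.01,0.12,0.001,0,0,1],[0,0,0.1,0,0,0,1],[0,0,0.05,0,0,0,1],[0,0,0,0,0,0,1]]'; python3 -c "
from h import *
st();to([.6355,.1805,.054],95.8)"
```

```text
[0.60214192 0.18700027 0.076     ] [0.66941157 0.23144482 0.108     ] [0.67477212 0.24054456 0.108     ]
time: 22.05
ee_pos: [0.6388, 0.1808, 0.0808]
tcp_rot: [179.4, -0.1, 95.4]
wrist_force: [-0.1, 0.2, -0.3]
opening: 0.0001
t 22.05 p [0.6388 0.1808 0.0808] rpy [ 1.794e+02 -1.000e-01  9.540e+01] F [-0.1  0.2 -0.3] T [-0.03  0.02 -0.01] open 0.0001 q [16. 20. 11. 80.  0. 10.]
units shift [-0.    -0.014  0.107] turn [ 0.0034 -0.0007 -0.0021] mm 27.0 deg 0.7
```

```bash
python3 -m pendant '[[0,-0.014,0.06,0.003,0,-0.002,1],[0,0,0.045,0,0,0,1],[0,0,0,0,0,0,1]]'; python3 -c "
from h import *
st();to([.6355,.1805,.054],95.8)
save(bot.camera('scene'),'s8.png'); i=cv2.imread('pics/s8.png'); cv2.imwrite('pics/s8c.png',cv2.resize(i[190:360,340:500],None,fx=3.5,fy=3.5))"
```

```text
time: 22.35
ee_pos: [0.6366, 0.1809, 0.0555]
tcp_rot: [179.8, -0.2, 95.8]
wrist_force: [-0.4, 0.5, 0.5]
opening: -0.0002
t 22.35 p [0.6366 0.1809 0.0555] rpy [179.8  -0.2  95.8] F [-0.4  0.5  0.5] T [ 0.02  0.03 -0.01] open -0.0002 q [16. 20.  8. 78.  0. 10.]
units shift [-0.001 -0.005  0.006] turn [ 0.0012 -0.0009  0.0001] mm 1.9 deg 0.3
```

View pics/s8c.png

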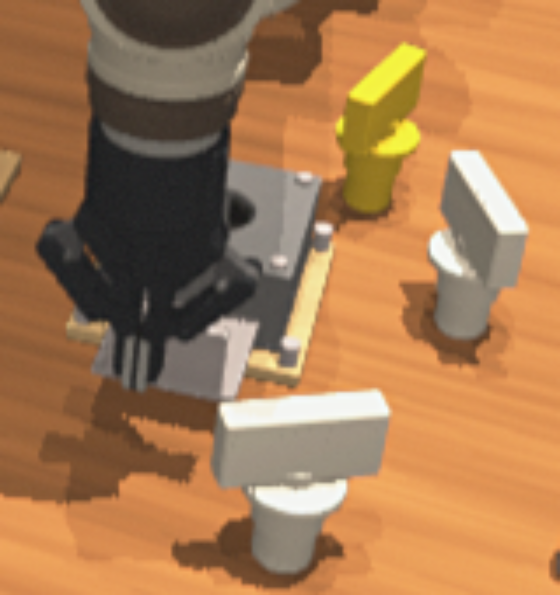

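The fingers are down outside the tab, clear of the white plug. Push along tool −y.

```bash
python3 -m pendant '[[0,-0.04,0,0,0,0,1],[0,-0.04,0,0,0,0,1],[0,-0.04,0,0,0,0,1],[0,-0.04,0,0,0,0,1],[0,-0.04,0,0,0,0,1]]'; python3 -c "
from h import *
st();to([.5515,.172,.054],95.8)"
```

```text
time: 22.9
ee_pos: [0.587, 0.1759, 0.0577]
tcp_rot: [179.4, -0.2, 95.8]
wrist_force: [5.1, 1.0, -2.3]
opening: -0.0004
t 22.90 p [0.587  0.1759 0.0577] rpy [179.4  -0.2  95.8] F [ 5.1  1.  -2.3] T [ 0.09 -0.7  -0.03] open -0.0004 q [17. 13. -0. 76.  0. 11.]
units shift [-0.001 -0.143  0.013] turn [ 0.0031 -0.0011 -0.    ] mm 35.9 deg 0.6
```

```bash
python3 -m pendant '[[0,-0.04,0.008,0.003,0,0,1],[0,-0.04,0.004,0,0,0,1],[0,-0.03,0,0,0,0,1]]'; python3 -c "
from h import *
st();to([.5515,.172,.054],95.8)";  python3 -m pendant '[[0,-0.016,0,0,0,0,1],[0,-0.012,0,0,0,0,1],[0,-0.012,0,0,0,0,1]]'; python3 -c "
from h import *
st();to([.5515,.172,.054],95.8)"
```

```text
time: 23.2
ee_pos: [0.5583, 0.1731, 0.0564]
tcp_rot: [179.8, -0.2, 95.8]
wrist_force: [3.8, 0.0, -2.4]
opening: -0.0004
t 23.20 p [0.5583 0.1731 0.0564] rpy [179.8  -0.2  95.8] F [ 3.8  0.  -2.4] T [ 0.05 -0.74 -0.03] open -0.0004 q [17. 10. -4. 76.  0. 11.]
units shift [-0.002 -0.027  0.009] turn [ 0.0011 -0.0012 -0.    ] mm 7.3 deg 0.3
time: 23.5
ee_pos: [0.5533, 0.1726, 0.057]
tcp_rot: [179.0, -0.2, 95.8]
wrist_force: [23.0, 2.3, -12.0]
opening: -0.0001
t 23.50 p [0.5533 0.1726 0.057 ] rpy [179.   -0.2  95.8] F [ 23.    2.3 -12. ] T [ 0.39 -4.55 -0.03] open -0.0001 q [17.  8. -6. 75.  0. 12.]
units shift [-0.002 -0.008  0.012] turn [ 0.0054 -0.0011 -0.0002] mm 3.6 deg 1.0
```

A hard stop at 23 N: the blade is home. Back off gently outward, then up.

```bash
python3 -m pendant '[[0,0.008,0.004,0,0,0,1],[0,0.04,0,0.004,0,0,1],[0,0.06,0,0,0,0,1],[0,0,0,0,0,0,1]]'; python3 -c "
from h import *
st()"; python3 -m pendant '[[0,0,-0.06,0,0,0,1],[0,0,-0.12,0,0,0,1],[0,0,-0.2,0,0,0,1],[0,0,-0.2,0,0,0,1],[0.15,0.05,-0.1,0,0,0,1],[0.15,0.05,0,0,0,0,1],[0.15,0,0,0,0,0,1],[0.15,0,0,0,0,0,1],[0,0,0,0,0,0,1]]'; python3 -c "
from h import *
st()
save(bot.camera('scene'),'s9.png');save(bot.camera('top'),'t9.png')
i=cv2.imread('pics/s9.png'); cv2.imwrite('pics/s9c.png',cv2.resize(i[190:360,340:500],None,fx=3.5,fy=3.5))"
```

```text
time: 23.9
ee_pos: [0.5789, 0.1752, 0.0559]
tcp_rot: [180.0, -0.2, 95.8]
wrist_force: [-0.6, 0.5, -0.4]
opening: 0.0
t 23.90 p [0.5789 0.1752 0.0559] rpy [180.   -0.2  95.8] F [-0.6  0.5 -0.4] T [-0.04  0.02  0.04] open 0.0000 q [17. 13. -1. 77.  0. 11.]
time: 24.8
ee_pos: [0.5805, 0.3289, 0.2425]
tcp_rot: [-179.8, -0.4, 95.6]
wrist_force: [0.6, 0.4, -0.1]
opening: -0.0001
t 24.80 p [0.5805 0.3289 0.2425] rpy [-179.8   -0.4   95.6] F [ 0.6  0.4 -0.1] T [ 0.01 -0.   -0.06] open -0.0001 q [ 29.  23.  33. 100.   0.  24.]
```

View pics/s9.png

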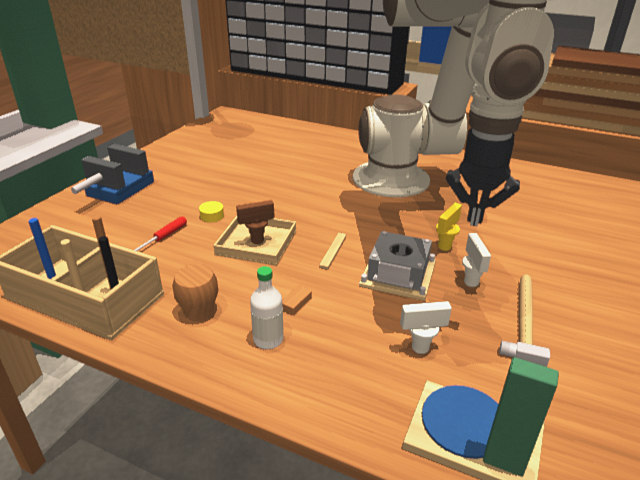

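View pics/s9c.png

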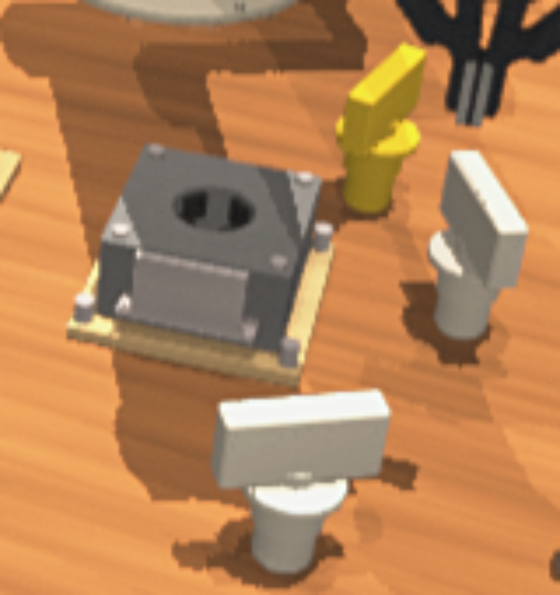

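View pics/t9.png

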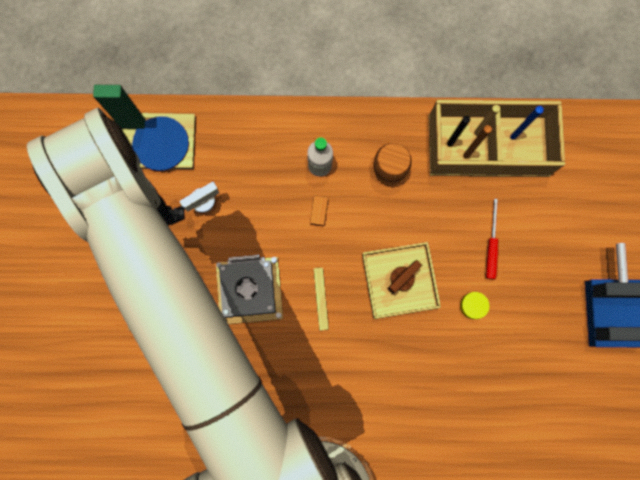

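The plug stands in the tray at (404,277) and the tab is against the housing. I check the blade distance and that the housing is seated by projecting the expected points.

```bash
python3 - <<'E'
from h import *
g=np.array([.4675,.1735]); a=np.radians(5.8); x=np.array([np.cos(a),np.sin(a)]); y=np.array([-x[1],x[0]])
for n,f,u0,v0,k in [('scene','s9',340,190,5),('top','t9',195,235,6)]:
    i=cv2.imread(f'pics/{f}.png'); c=cal(n); i=cv2.resize(i[v0:v0+110,u0:u0+110],None,fx=k,fy=k,interpolation=cv2.INTER_CUBIC)
    P=[[*(g+x*.074+y*s),.076] for s in(-.035,.035)]+[[*(g+x*s+y*t),.074] for s in(-.05,.05) for t in (-.05,.05)]
    for p in proj(c,np.array(P)): cv2.drawMarker(i,tuple(int(v) for v in ((p-[u0,v0]+.5)*k)),(255,0,255),0,12,1)
    cv2.imwrite(f'pics/chk_{n}.png',i[:600])
E
```

```text
(no output)
```

View pics/chk_scene.png

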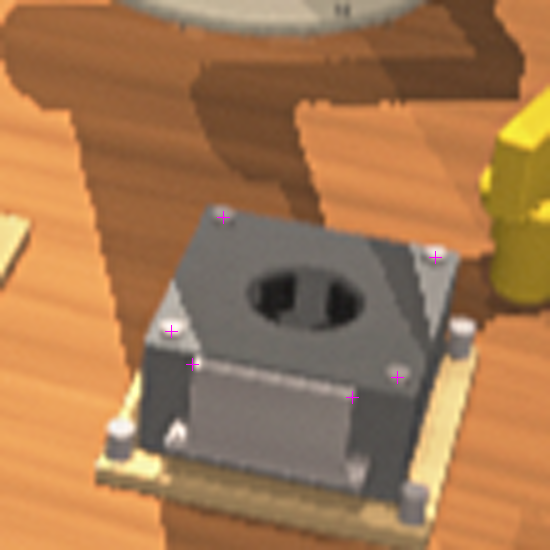

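View pics/chk_top.png

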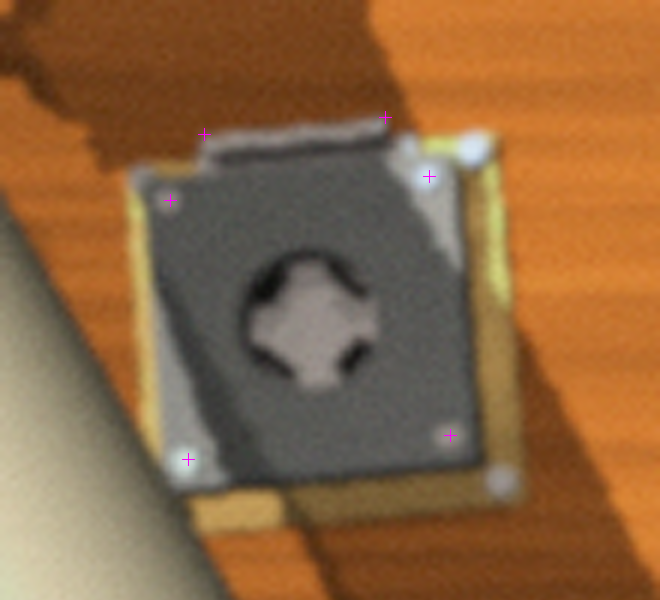

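The tab edge and screws match the home and seated predictions, and the blade closes the port. Hand in.

```bash
python3 -c "
from h import *
st(); print(bot.job_done())"
```

```text
t 24.90 p [0.5813 0.3258 0.243 ] rpy [-179.9   -0.3   95.5] F [0.1 0.1 0.7] T [-0.03  0.    0.03] open 0.0003 q [ 29.  23.  32. 100.   0.  24.]
the job is handed in; nothing more can be done
None
```

I twisted the dark plug to and fro in swings of about 50–65° with a pull of about 3–7 N until it came loose. Then I lifted it out, stood it upright in the tray and pushed the blade in until it stopped hard (wrist reading 23 N along the blade). I handed the job in at 24.9 s.

- **Gate:** the last pictures show the housing seated. The tab edge and screws match the expected home and seated positions to within a pixel or so, and the blade covers the port.
- **Plug and bystanders:** the plug stands upright near the tray's centre. The other things look unmoved in the last pictures; the arm hides the hammer in the top view, but the scene view shows it unmoved. The robot was touching nothing.
- **What disagreed:** before the push, the tab measured about 135 mm from the port axis, where "fully out" would be 144 mm. So the blade had probably started about 9 mm in, or the measurement was off. While the blade was against its stop, the wrist also read about 12 N vertically, meaning the fingers were tugging the tab upward. I didn't look at the gate while that lasted, but pictures taken afterwards show it seated.

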